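Screw home the locking ring left standing proud

TASK

Three manipulator mounts stand on the microscope bench, each with a round knurled locking ring on its threaded stud; two rings have been run home against their shoulders, and one was left standing proud. Take the proud ring from above and screw it down, clockwise seen from above, until resistance rises sharply at the shoulder (less than a quarter turn: the black bar on its top comes round to the small metal block on the foot), then let go. Leave the other two rings as they are.

Things in the scene. Friction and masses are not known exactly. Their poses are not given: they have to be found in the camera images.
- ring_a_mid (a point): Centre, half-way up, of the proud ring: knurled aluminium, round, 48 mm across, 20 mm tall, grippable at any yaw. z up; +x points along the black bar on its top. Its fixed mount: dark foot 80 mm across, 10 mm thick (bolt heads 4 mm more), 34 mm wide shoulder up to 30 mm above the table, 23 mm dark stud through the ring to 83 mm. Home, the centre is 40 mm above the table; proud, 7 to 11 mm higher.
- ring_a (a joint): Turn left on the proud ring, rad: 0 = home on the shoulder, a hard stop; starts at 0.9 to 1.35, can rise to 1.5. Clockwise seen from above lowers it. The ring sinks 8 mm per rad (50 mm per turn), so sink with it. Steady friction about 0.2 N m; it stays where it is left. At 0 the black bar points at the raised block (14 x 8 x 6 mm) on the foot.
- ring_b (a joint): Turn of the locking ring on the second mount, same shape and size, rad: it is home at 0 (positive = unscrewed) and must stay there.
- ring_c (a joint): Turn of the locking ring on the third mount, same shape and size, rad: it is home at 0 (positive = unscrewed) and must stay there.
Things that resemble listed ones, but are neither listed nor needed, are in the scene too. Leave any red look-alike of the part that bears ring_a_mid alone. Leave any orange look-alike of the part that bears ring_c alone.

How it is judged (in metres and radians):
At the end, for the whole second after the job is handed in: The ring that stood proud is screwed home to within 0.17 rad (10 degrees) of its stop and at rest, and the other two rings are still home to within 0.17 rad (value of joint each of ring_a, ring_b, ring_c below 0.17 rad and velocity of joint ring_a between -0.1 and 0.1 rad/s); the robot touches nothing.
It fails at once if one of the two rings that were home is unscrewed by more than 0.2 rad (value of joint any of ring_b, ring_c above 0.2 rad).
It also fails if it takes over 32 s, if anything falls off the work surface, if the arm or the gripper's body presses on something with over 40 N, if the wrist force passes 120 N, or if a joint passes its speed limit or range.

ROBOT

A 6-joint arm with a two-finger parallel gripper is mounted at the origin on the work surface. World frame = base frame: x ahead of the robot, y to its left, z up, the work surface at z = 0. Lengths are in mm, angles in rad, forces in N, time in s.
With the tool pointing down it reaches from about 350 to 975 mm from the base axis. Payload 7.1 kg.
Tool frame: the origin (TCP) lies at the very end of the fingers, on their centre line; the grasp point (between the pads) lies ctrl.hold_point_z behind it (ctrl.hold_point_z is the distance from the TCP to the grasp point, in mm); z points along the fingers, y is the line along which they close (so a half turn about z gives the same grasp; the last joint's range is limited). The gripper opens to 88 mm and grips with 3 to 60 N. Pads are 20 mm wide; open, the fingers measure 115 mm over their backs; the gripper's body (75 mm by 178 mm) begins 61 mm behind the grasp point.
Start: joints at [-1.135, 0.423, 1.63, -0, 1.089, -0.019], TCP at [274.566, -561.443, 197.675] pointing down, gripper open.
Joint ranges: [-3, 3], [-0.9, 2.11], [0.09, 2.58], [-1.31, 4.45], [0.11, 2.69], [-2.54, 2.54]. Speed limits (rad/s): [2.39, 2.39, 3.01, 3.14, 3.14, 3.14].

INTERFACE

Orientations are given as a rotation vector (axis times angle).
In Python, from workcell import ctrl gives the robot as it stands. The module is installed in compiled form; this text tells all that it offers.
- The arm moves only by the shell command python3 -m creep 'ROWS'. ROWS is JSON, a list of rows, each an object with "translation": the shift along the tool's x, y, z in mm, a list of three; "angular": the turn, a rotation vector about the tool's x, y, z in rad, a list of three; "jaw": the opening, from 0 (shut) to 1 (fully open). A call has exactly 8 rows; each row is the pose to reach, as a shift and turn from the pose commanded when the call began, along the tool's axes at that moment; what a row does not reach only later rows make up. A row lasts 1/8 s, in which the tool goes at most 62.5 mm and 10.7 degrees, less where a joint would pass 70% of its speed; a pose out of reach is approached as far as the arm can. A call with a gripper value outside its range is refused whole. The fingers move at their own pace and stop on an object; the grip force is fixed at half the most. Time passes only in rows, so rows that repeat a pose let the fingers close, or fill a call up. It gives the time, the measured TCP pose, the force, the opening and the grip force at its end, in the units of the state.
- ctrl.get_obs(): the state, without advancing time (a new reading comes with each control period).
- ctrl.get_image(name): name is "scene" or "top"; returns the picture (480x640x3 uint8, red, green, blue); there is no depth.
- ctrl.camera_info(name): a dict with "camera_matrix" (3x3 intrinsics, pixels), "world_from_camera" (4x4, takes a point from camera to world coordinates). Camera axes: x right, y up, looking along -z (the intrinsics and any distortion apply to the point x, -y, -z); pixel columns grow to the right and rows downward; lengths in mm; the calibration is good to about 2 mm. A picture is of the moment at which its call begins. camera_info takes no time and is no camera call.
- ctrl.close_job(): hands the job in; it is judged then, once.
Trained networks look in the newest picture that a camera, given by its name, has taken for a name from the list of things; names that differ only in an ending like _2 or _b are one class to them, and where a whole thing is asked for, a point or a joint stands for the part that bears it (a point fixed in the world has none). Each returns a list of dicts, best first, with "score" (0 to 1); they miss things now and then, are a little off and sometimes report something else, mostly with a low value. They report only what shows in the picture. A call takes as long as a camera call. They do not tell look-alikes from the thing itself.
- ctrl.look_for(camera, label): "rect" ([left, top, right, bottom] in pixels, round what is visible of it).
The state is a dict: "t": time; "qpos": joint angles; "qvel": joint speeds; "joint_torque": joint torques, N m; "ee_pos": TCP position; "orientation": TCP orientation; "ft_force": force on the tool from outside, world axes, zero at the start; "moment": the same for the moment, N m; "width": finger opening in mm; "grasp_force": force on a finger pad.
Only numpy, scipy, OpenCV 4.12 (cv2) and the standard library are available. Lean on these libraries where they do the work, as an engineer would, in place of code of your own. Each camera call takes 0.05 s, during which the arm holds its last target. There are 200 camera calls.

## Working session

There is one attempt and no reset: what is moved stays moved. The work goes in short steps, Python scripts to look and compute and a shell command to move; the robot and the scene stay as the last step left them, time stands still between calls to the robot, and variables do not carry over. Pictures are saved under pics/ and viewed, at most 10 in all, crops included, and the job is handed in when it is done.

```bash
mkdir -p pics
python3 - <<'E'
from workcell import ctrl
import cv2,numpy as np
for n in("scene","top"):
    im=ctrl.get_image(n); cv2.imwrite(f"pics/{n}0.png",im[:,:,::-1])
    i=ctrl.camera_info(n); print(n,np.round(i["camera_matrix"],1).tolist(),np.round(i["world_from_camera"],3).tolist(),[k for k in i])
    for l in("ring_a_mid","ring_a","ring_b"):
        print(l,[(np.round(d["rect"]).tolist(),round(d["score"],2)) for d in ctrl.look_for(n,l)])
o=ctrl.get_obs();print(o,ctrl.hold_point_z)
E
```

```text
scene [[449.5, 0.0, 324.3], [0.0, 449.5, 238.1], [0.0, 0.0, 1.0]] [[0.627, -0.643, 0.44, 805.227], [0.779, 0.527, -0.34, -238.017], [-0.013, 0.556, 0.831, 678.68], [0.0, 0.0, 0.0, 1.0]] ['camera_matrix', 'world_from_camera']
ring_a_mid [([350.0, 276.0, 378.0, 305.0], 0.93), ([286.0, 335.0, 320.0, 368.0], 0.76)]
ring_a [([284.0, 334.0, 314.0, 370.0], 0.95), ([172.0, 322.0, 210.0, 358.0], 0.93), ([125.0, 268.0, 162.0, 302.0], 0.91), ([352.0, 275.0, 382.0, 305.0], 0.72), ([421.0, 166.0, 452.0, 191.0], 0.72)]
ring_b [([284.0, 334.0, 314.0, 370.0], 0.95), ([172.0, 322.0, 210.0, 358.0], 0.93), ([125.0, 268.0, 162.0, 302.0], 0.91), ([352.0, 275.0, 382.0, 305.0], 0.72), ([421.0, 166.0, 452.0, 191.0], 0.72)]
top [[504.3, 0.0, 319.0], [0.0, 504.3, 235.0], [0.0, 0.0, 1.0]] [[0.01, 0.981, -0.195, 313.474], [-0.999, 0.017, 0.034, 22.159], [0.036, 0.195, 0.98, 1043.634], [0.0, 0.0, 0.0, 1.0]] ['camera_matrix', 'world_from_camera']
ring_a_mid [([363.0, 182.0, 386.0, 209.0], 0.73), ([295.0, 184.0, 318.0, 213.0], 0.55)]
ring_a [([430.0, 302.0, 454.0, 330.0], 0.92), ([295.0, 188.0, 322.0, 214.0], 0.8)
[... 330 characters left out ...]
: array([-1.13497576e+00,  4.23239901e-01,  1.63001213e+00,  1.27467014e-05,
        1.08856910e+00, -1.89658969e-02]), 'qvel': array([-1.00014064e-03,  7.96955135e-05, -9.61034916e-04, -8.32936206e-04,
        8.01430540e-04, -1.77308743e-03]), 'joint_torque': array([ 9.87738667e-05, -5.44015932e+01, -2.73663676e+01,  6.42574159e-02,
        1.89026009e-02, -4.91827950e-05]), 'ee_pos': array([ 274.55066558, -561.36562604,  197.54351277]), 'orientation': array([-3.06050184e+00, -7.08176372e-01,  5.69046417e-05]), 'ft_force': array([0.11003008, 0.22295875, 0.45919522]), 'moment': array([-0.06804418,  0.027042  ,  0.03498779]), 'grasp_force': 0.0, 'width': 88.20532333958776} 18.700000000000003
```

View pics/scene0.png

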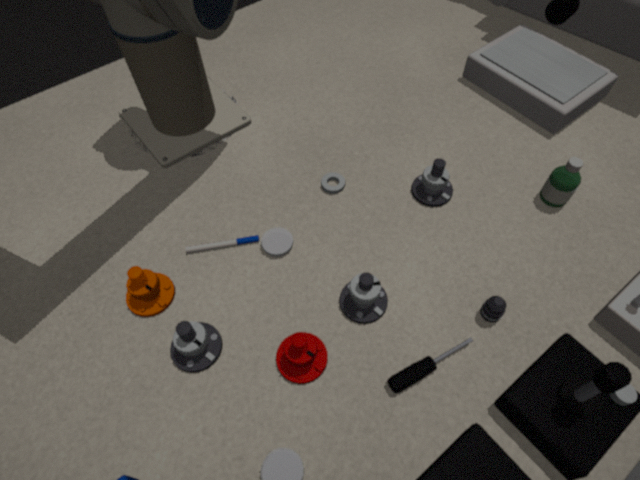

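View pics/top0.png

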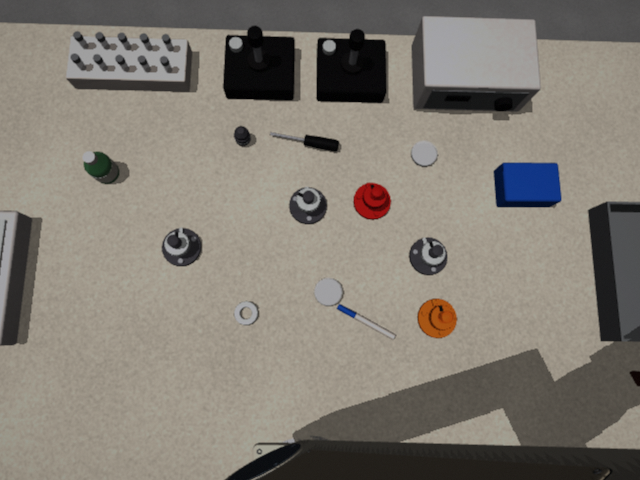

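Candidates are scene (433,183) / top (178,243), scene (364,292) / top (308,203) and scene (190,340) / top (431,254). Red and orange ones are look-alikes. I'll enlarge the three and triangulate.

```bash
cat > h.py <<'E'
from workcell import ctrl
import numpy as np,cv2
def P(n):
    i=ctrl.camera_info(n);T=np.array(i["world_from_camera"]);K=np.array(i["camera_matrix"])
    return K@np.diag([1,-1,-1])@np.linalg.inv(T)[:3]
def tri(s,t):
    X=cv2.triangulatePoints(P("scene"),P("top"),np.array(s,float),np.array(t,float)).ravel();return X[:3]/X[3]
def proj(n,X):
    p=P(n)@np.append(X,1);return p[:2]/p[2]
E
python3 - <<'E'
from h import *
s=cv2.imread("pics/scene0.png");t=cv2.imread("pics/top0.png")
C=[((433,183),(180,245)),((364,295),(308,204)),((196,345),(429,254))]
f=lambda im,c:cv2.resize(im[c[1]-32:c[1]+32,c[0]-32:c[0]+32],(260,260),interpolation=cv2.INTER_CUBIC)
cv2.imwrite("pics/m.png",np.vstack([np.hstack([f(s,a) for a,b in C]),np.hstack([f(t,b) for a,b in C])]))
for a,b in [((436.5,178.5),(175.5,244)),((366,290),(307.5,200.5)),((191,340),(434.5,254))]: print(tri(a,b).round(1))
E
```

```text
[491.6 276.9  31.4]
[585.8  12.3  39.7]
[ 479.8 -247.1   34.9]
```

View pics/m.png

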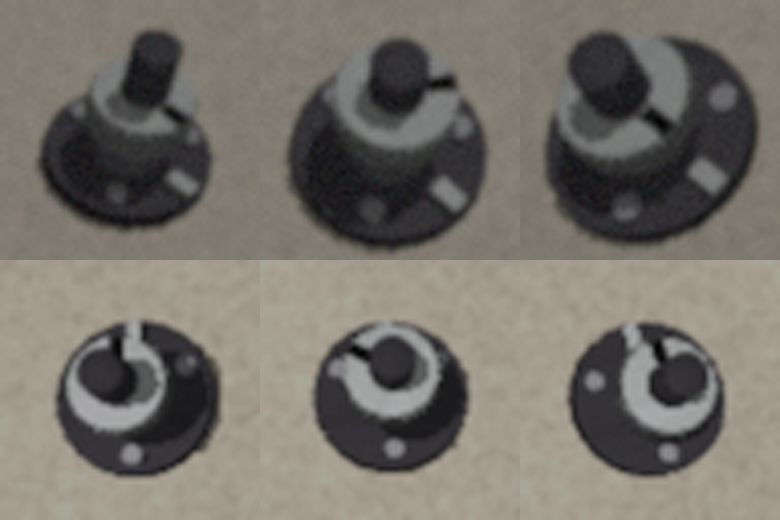

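The middle mount, at scene (366,287) and top (308,200), is the proud one. Its bar points about 60° counter-clockwise of the block, while on the other two the bar lines up with the block. Next I'll measure its top-face centre, stud tip, foot centre and bar angle.

Run:
```python
from h import *
g=lambda c,x,y:(c[0]-32+x/4.0625,c[1]-32+y/4.0625)
S=(364,295);T=(308,204)
print("ringtop",tri(g(S,139,95),g(T,131,110)).round(1))
print("stud tip",tri(g(S,140,58),g(T,131,99)).round(1))
print("foot",tri(g(S,128,147),g(T,132,137)).round(1))
print("bar tip",tri(g(S,193,82),g(T,90,88)).round(1))
o=ctrl.get_obs();q=cv2.Rodrigues(o["orientation"])[0];print(q.round(3))
X=np.array([583,12,0]);d=np.r_[q.T@(np.array([583,12,150])-o["ee_pos"])];print(d)
for h in(50,58,83):print(h,proj("scene",[583,12,h]),proj("top",[583,12,h]))
```

```text
ringtop [585.5  11.3  52.7]
stud tip [583.7  11.5  79.3]
foot [583.9  10.3   6.1]
bar tip [595.6  31.3  54.4]
[[ 0.898  0.439 -0.   ]
 [ 0.439 -0.898  0.   ]
 [ 0.    -0.    -1.   ]]
[ 528.95656789 -379.58536586   47.6384083 ]
50 [364.71679722 285.90553703] [307.5223478  200.39174793]
58 [365.03607293 283.49866083] [307.57856192 199.35389132]
83 [366.07417437 275.67288025] [307.75994397 196.00511451]
```

The bar points at about +60° in world, the axis is near (584, 11), and the ring top is about 55–58 mm up, so the ring's centre is at about 47 mm, inside the proud range. Moving over now.

```bash
python3 -m creep '[{"translation":[30,-21,0],"angular":[0,0,-0.08],"jaw":1},{"translation":[76,-54,0],"angular":[0,0,-0.2],"jaw":1},{"translation":[124,-89,0],"angular":[0,0,-0.32],"jaw":1},{"translation":[172,-123,0],"angular":[0,0,-0.46],"jaw":1},{"translation":[220,-157,0],"angular":[0,0,-0.6],"jaw":1},{"translation":[268,-192,0],"angular":[0,0,-0.75],"jaw":1},{"translation":[316,-226,0],"angular":[0,0,-0.9],"jaw":1},{"translation":[364,-260,0],"angular":[0,0,-1.05],"jaw":1}]'
cat > rel.py <<'E'
from h import *
import sys
o=ctrl.get_obs();q=cv2.Rodrigues(o["orientation"])[0]
print(o["t"],o["ee_pos"].round(1),"yaw",np.arctan2(q[1,0],q[0,0]),"q6",o["qpos"][5].round(2),"d",(q.T@(np.array(eval(sys.argv[1]))-o["ee_pos"])).round(1),o["ft_force"].round(1),o["moment"].round(2),o["width"],o["grasp_force"])
E
python3 rel.py 584,11,110
```

```text
t: 1.4
ee_pos: [488.2, -166.3, 198.0]
orientation: [2.288, 2.152, 0.001]
ft_force: [-0.1, -0.2, -0.1]
width: 87.9
grasp_force: 0.0
1.4 [ 488.2 -166.3  198. ] yaw 1.5096627704415106 q6 -0.29 d [182.8  84.7  88. ] [-0.1 -0.2 -0.1] [-0.01 -0.11 -0.07] 87.90493733008105 0.0
```

```bash
python3 -m creep '[{"translation":[40,18,10],"angular":[0,0,0],"jaw":1},{"translation":[80,37,20],"angular":[0,0,0],"jaw":1},{"translation":[120,55,35],"angular":[0,0,0],"jaw":1},{"translation":[155,71,50],"angular":[0,0,0],"jaw":1},{"translation":[175,81,70],"angular":[0,0,0],"jaw":1},{"translation":[183,85,88],"angular":[0,0,0],"jaw":1},{"translation":[183,85,88],"angular":[0,0,0],"jaw":1},{"translation":[183,85,88],"angular":[0,0,0],"jaw":1}]'
python3 rel.py 584,11,31
python3 - <<'E'
from h import *
im=ctrl.get_image("scene");cv2.imwrite("pics/s1.png",cv2.resize(im[200:340,280:460,::-1],None,fx=4,fy=4,interpolation=cv2.INTER_CUBIC))
im=ctrl.get_image("top");print([(d["rect"],d["score"]) for d in ctrl.look_for("top","ring_a")])
E
```

```text
t: 2.4
ee_pos: [584.1, 8.2, 110.0]
orientation: [2.294, 2.146, -0.0]
ft_force: [-0.1, -0.8, -0.2]
width: 88.0
grasp_force: 0.0
2.4 [584.1   8.2 110. ] yaw 1.5040723828578855 q6 0.06 d [ 2.8 -0.3 79. ] [-0.1 -0.8 -0.2] [-0.06 -0.05 -0.02] 87.97243115266173 0.0
[([423.2, 240.4, 448.0, 262.2], 0.83), ([435.0, 304.8, 453.8, 330.1], 0.75), ([161.7, 232.3, 190.5, 256.7], 0.68)]
```

View pics/s1.png

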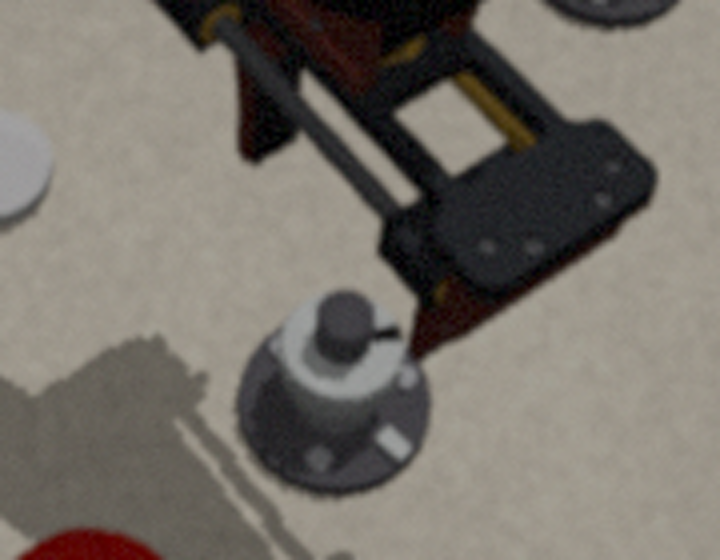

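The picture shows the fingertips at crop (420,350) and (240,155). They straddle the ring axis above the stud at (345,310), as expected. Going down.

```bash
python3 -m creep '[{"translation":[2,0,12],"angular":[0,0,0],"jaw":1},{"translation":[3,0,26],"angular":[0,0,0],"jaw":1},{"translation":[3,0,40],"angular":[0,0,0],"jaw":1},{"translation":[3,0,54],"angular":[0,0,0],"jaw":1},{"translation":[3,0,66],"angular":[0,0,0],"jaw":1},{"translation":[3,0,74],"angular":[0,0,0],"jaw":1},{"translation":[3,0,79],"angular":[0,0,0],"jaw":1},{"translation":[3,0,79],"angular":[0,0,0],"jaw":1}]'
python3 -m creep '[{"translation":[0,0,0],"angular":[0,0,0],"jaw":0.7},{"translation":[0,0,0],"angular":[0,0,0],"jaw":0.65},{"translation":[0,0,0],"angular":[0,0,0],"jaw":0.6},{"translation":[0,0,0],"angular":[0,0,0],"jaw":0.55},{"translation":[0,0,0],"angular":[0,0,0],"jaw":0.5},{"translation":[0,0,0],"angular":[0,0,0],"jaw":0.45},{"translation":[0,0,0],"angular":[0,0,0],"jaw":0.4},{"translation":[0,0,0],"angular":[0,0,0],"jaw":0.4}]'
python3 rel.py 584,11,31
```

```text
t: 3.55
ee_pos: [584.4, 12.0, 30.5]
orientation: [-2.293, -2.147, 0.0]
ft_force: [0.1, 0.7, 0.0]
width: 88.0
grasp_force: 0.0
t: 4.55
ee_pos: [585.6, 12.0, 31.0]
orientation: [2.292, 2.146, 0.002]
ft_force: [5.5, -0.3, -2.1]
width: 45.7
grasp_force: 30.0
4.55 [585.6  12.   31. ] yaw 1.5048589636383671 q6 0.07 d [-1.1 -1.5 -0. ] [ 5.5 -0.3 -2.1] [-0.12 -1.01  0.01] 45.702750674595066 29.995717406272888
```

Gripped at 30 N. Now turning clockwise while sinking 8 mm per rad.

```bash
python3 -m creep '[{"translation":[0,1,0.6],"angular":[0,0,0.08],"jaw":0.4},{"translation":[0,1,1.3],"angular":[0,0,0.16],"jaw":0.4},{"translation":[0,1,1.9],"angular":[0,0,0.24],"jaw":0.4},{"translation":[0,1,2.6],"angular":[0,0,0.32],"jaw":0.4},{"translation":[0,1,3.2],"angular":[0,0,0.4],"jaw":0.4},{"translation":[0,1,3.8],"angular":[0,0,0.48],"jaw":0.4},{"translation":[0,1,4.5],"angular":[0,0,0.56],"jaw":0.4},{"translation":[0,1,5.1],"angular":[0,0,0.64],"jaw":0.4}]'
python3 rel.py 585.6,12,31
```

```text
t: 5.55
ee_pos: [586.8, 11.5, 26.0]
orientation: [2.852, 1.313, 0.003]
ft_force: [4.9, -2.5, -0.9]
width: 46.2
grasp_force: 30.0
5.55 [586.8  11.5  26. ] yaw 0.8628977995283896 q6 0.71 d [-0.4 -1.2 -5. ] [ 4.9 -2.5 -0.9] [-0.48 -0.98  0.19] 46.249244775846755 29.994273483753204
```

```bash
python3 -m creep '[{"translation":[0,0,0.3],"angular":[0,0,0.04],"jaw":0.4},{"translation":[0,0,0.6],"angular":[0,0,0.08],"jaw":0.4},{"translation":[0,0,1.0],"angular":[0,0,0.12],"jaw":0.4},{"translation":[0,0,1.3],"angular":[0,0,0.16],"jaw":0.4},{"translation":[0,0,1.6],"angular":[0,0,0.2],"jaw":0.4},{"translation":[0,0,1.9],"angular":[0,0,0.24],"jaw":0.4},{"translation":[0,0,2.1],"angular":[0,0,0.26],"jaw":0.4},{"translation":[0,0,2.1],"angular":[0,0,0.26],"jaw":0.4}]'
python3 rel.py 585.6,12,31
```

```text
t: 6.55
ee_pos: [587.1, 11.2, 23.9]
orientation: [2.997, 0.936, 0.004]
ft_force: [5.7, -4.3, -2.0]
width: 46.0
grasp_force: 30.0
6.55 [587.1  11.2  23.9] yaw 0.6052452973812478 q6 0.97 d [-0.8 -1.5 -7.1] [ 5.7 -4.3 -2. ] [-0.74 -1.15  0.19] 45.97269293410014 29.995660185813904
```

Turned 0.90 so far and the moment is still at the friction level. Continuing in small steps.

```bash
python3 -m creep '[{"translation":[0,0,0.2],"angular":[0,0,0.02],"jaw":0.4},{"translation":[0,0,0.3],"angular":[0,0,0.04],"jaw":0.4},{"translation":[0,0,0.5],"angular":[0,0,0.06],"jaw":0.4},{"translation":[0,0,0.6],"angular":[0,0,0.08],"jaw":0.4},{"translation":[0,0,0.8],"angular":[0,0,0.1],"jaw":0.4},{"translation":[0,0,1.0],"angular":[0,0,0.12],"jaw":0.4},{"translation":[0,0,1.0],"angular":[0,0,0.12],"jaw":0.4},{"translation":[0,0,1.0],"angular":[0,0,0.12],"jaw":0.4}]'
python3 rel.py 585.6,12,31
```

```text
t: 7.55
ee_pos: [587.3, 11.0, 23.1]
orientation: [3.047, 0.756, 0.005]
ft_force: [5.8, -5.1, -1.1]
width: 45.7
grasp_force: 30.0
7.55 [587.3  11.   23.1] yaw 0.4866614791594376 q6 1.09 d [-1.  -1.6 -7.9] [ 5.8 -5.1 -1.1] [-0.97 -1.13  0.57] 45.71872706613402 29.99723643064499
```

```bash
python3 -m creep '[{"translation":[0,0,0],"angular":[0,0,0.01],"jaw":0.4},{"translation":[0,0,0],"angular":[0,0,0.02],"jaw":0.4},{"translation":[0,0,0],"angular":[0,0,0.03],"jaw":0.4},{"translation":[0,0,0],"angular":[0,0,0.04],"jaw":0.4},{"translation":[0,0,0],"angular":[0,0,0.05],"jaw":0.4},{"translation":[0,0,0],"angular":[0,0,0.06],"jaw":0.4},{"translation":[0,0,0],"angular":[0,0,0.06],"jaw":0.4},{"translation":[0,0,0],"angular":[0,0,0.06],"jaw":0.4}]'
python3 rel.py 585.6,12,31
```

```text
t: 8.55
ee_pos: [588.1, 11.2, 23.1]
orientation: [3.068, 0.666, 0.007]
ft_force: [8.2, -4.1, -3.1]
width: 45.8
grasp_force: 30.0
8.55 [588.1  11.2  23.1] yaw 0.4272647488625085 q6 1.14 d [-1.9 -1.7 -7.9] [ 8.2 -4.1 -3.1] [-0.62 -1.51  0.8 ] 45.774171635161515 29.992935955524445
```

The moment rose from 0.2 to 0.8 N m, so the ring is against the shoulder. Letting go and lifting clear.

```bash
python3 -m creep '[{"translation":[0,0,0],"angular":[0,0,0],"jaw":1},{"translation":[0,0,0],"angular":[0,0,0],"jaw":1},{"translation":[0,0,0],"angular":[0,0,0],"jaw":1},{"translation":[0,0,0],"angular":[0,0,0],"jaw":1},{"translation":[0,0,0],"angular":[0,0,0],"jaw":1},{"translation":[0,0,0],"angular":[0,0,0],"jaw":1},{"translation":[0,0,-10],"angular":[0,0,0],"jaw":1},{"translation":[0,0,-25],"angular":[0,0,0],"jaw":1}]'
python3 -m creep '[{"translation":[0,0,-20],"angular":[0,0,0],"jaw":1},{"translation":[0,0,-45],"angular":[0,0,0],"jaw":1},{"translation":[0,0,-70],"angular":[0,0,0],"jaw":1},{"translation":[0,0,-95],"angular":[0,0,0],"jaw":1},{"translation":[0,0,-115],"angular":[0,0,0],"jaw":1},{"translation":[0,0,-125],"angular":[0,0,0],"jaw":1},{"translation":[0,0,-130],"angular":[0,0,0],"jaw":1},{"translation":[0,0,-130],"angular":[0,0,0],"jaw":1}]'
python3 - <<'E'
from h import *
im=ctrl.get_image("scene");cv2.imwrite("pics/s2.png",cv2.resize(im[240:370,150:400,::-1],None,fx=3.2,fy=3.2,interpolation=cv2.INTER_CUBIC))
E
```

```text
t: 9.55
ee_pos: [585.2, 11.9, 48.1]
orientation: [-3.071, -0.662, 0.001]
ft_force: [-0.5, -0.5, -0.0]
width: 87.7
grasp_force: 0.0
t: 10.55
ee_pos: [585.3, 11.9, 177.6]
orientation: [3.071, 0.662, 0.0]
ft_force: [-0.3, 0.2, 0.6]
width: 87.9
grasp_force: 0.0
```

View pics/s2.png

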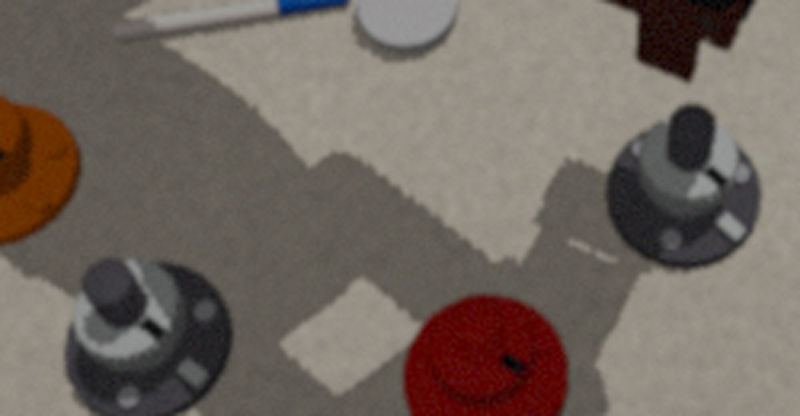

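The bar at crop (717,180) lies in the direction of the block at (731,226), parallel to it within a few degrees. The ring sits low with much more stud showing, and the neighbouring ring is unchanged. Handing in.

```bash
python3 -c "
from workcell import ctrl
print(ctrl.close_job())"
```

```text
the job is handed in; nothing more can be done
None
```

I screwed the proud ring (middle mount) down about 1.05 rad to its shoulder, where the moment rose sharply from 0.2 to 0.8 N m, then released it, lifted clear and handed the job in at about 10.6 s; the other two rings were not touched, and no verdict came back.

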